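Sweep the chocolate chunks into the pan and lift it

TASK

Pick up the yellow scraper and sweep all four chocolate chunks off the marble slab into the pan that stands at its edge, never touching the chocolate with the gripper. Stand the scraper back down upright on the slab or the counter, then take the pan by its black handle, lift it straight up well clear (its bottom at least 8 cm above the counter) and finish while holding it there, steady and level with all the chocolate in it. Keep the pan level throughout, and leave the other things on the counter, such as the timer and the jar, where they are.

Things in the scene. Friction and masses are not known exactly. Their poses are not given: they have to be found in the camera images.
- slab: white marble pastry slab, fixed to the counter, 240 x 260 x 30 mm (x, y, z), its top 30 mm above the counter. Origin at the centre of its underside, z up. The pan stands at one of its two y ends (+y or -y), the scraper at the other
- pan: low open blue enamelled pan, loose on the counter, 200 x 130 x 26 mm (x, y, rim height: 4 mm below the slab's top), walls and floor 3 mm, 0.25 to 0.5 kg, with a rigid handle over its middle. Its long x side faces the slab's y end across a 3 to 10 mm gap, axes within 0.05 rad of the slab's, centre within 20 mm of the slab's middle line. Origin: centre of its underside, z up
- pan_grip (a point): centre of the pan's handle, 75 mm above the pan's underside: a straight black bar along the pan's x, 14 mm wide (y), 16 mm tall (top at 83 mm), carried by a 6 x 16 mm upright at each end, at x = +-100 mm. Pinch it across y from above. Same axes as the pan
- scraper: yellow scraper, 0.12 kg, standing by itself on the counter at the slab's end away from the pan, turned up to 0.4 rad. H-shaped foot: a blade along x, 150 wide, 10 thick (y), 26 mm tall, with a cheek 8 wide, 52 long in y, 26 tall at each end (134 mm between them); either face sweeps. On its middle a handle fin 70 wide (x), 16 thick (y), its top at 100 mm. Origin: centre of underside, z up
- scraper_grip (a point): point in the scraper's handle fin, 80 mm above its underside, on its centre line; the fin is 16 mm thick along the scraper's y here: grip it across y from above. Same axes as the scraper
- chunk0: dark brown chocolate chunk, a rigid block 24 x 20 x 17 mm (x, y, z) with rounded edges, 12 g; starts flat on the slab. Origin at the centre of its underside; one of four alike
- chunk1: dark brown chocolate chunk, a rigid block 24 x 20 x 17 mm (x, y, z) with rounded edges, 12 g; starts flat on the slab. Origin at the centre of its underside; one of four alike
- chunk2: dark brown chocolate chunk, a rigid block 24 x 20 x 17 mm (x, y, z) with rounded edges, 12 g; starts flat on the slab. Origin at the centre of its underside; one of four alike
- chunk3: dark brown chocolate chunk, a rigid block 24 x 20 x 17 mm (x, y, z) with rounded edges, 12 g; starts flat on the slab. Origin at the centre of its underside; one of four alike
- timer: white kitchen timer with red button, 70 x 70 x 27 mm, at the left; leave alone. Origin at the centre of its underside
- jar: amber glass jar, 80 mm across, 120 mm tall, at the right; leave alone. Origin at the centre of its underside
Mind the look-alikes: they are no part of the job. There is more than one size of the pan; the job needs the larger. Of the things shaped like the scraper, the yellow one is meant.

How it is judged:
By the outcome, as a careful person would: the job done as asked, in the order asked, and still so for the second after the job is handed in, while the arm keeps its last pose, push and grip.
It also fails if it takes over 58 s, if anything falls off the work surface, if the arm or the gripper's body presses on something with over 40 N, if the wrist force passes 120 N, or if a joint passes its speed limit or range.

ROBOT

A 7-joint arm with a two-finger parallel gripper is mounted at the origin on the work surface. World frame = base frame: x ahead of the robot, y to its left, z up, the work surface at z = 0. Lengths are in m, angles in rad, forces in N, time in s.
With the tool pointing down it reaches from about 0.4 to 0.85 m from the base axis. Payload 10.4 kg.
Tool frame: the origin (TCP) lies at the very end of the fingers, on their centre line; the grasp point (between the pads) lies 19 mm behind it; z points along the fingers, y is the line along which they close (so a half turn about z gives the same grasp; the last joint's range is limited). The gripper opens to 87 mm and grips with 3 to 60 N. Pads are 19 mm wide; open, the fingers measure 117 mm over their backs; the gripper's body (75 mm by 190 mm) begins 51 mm behind the grasp point.
Start: joints at [1.248, 0.332, -0.065, 1.46, 0.022, 1.35, -0.088], TCP at [0.185, -0.597, 0.192] pointing down, gripper open.
Joint ranges: [-2.6, 2.6], [-0.5, 2.12], [-1.47, 1.34], [0.16, 2.42], [-1.27, 4.41], [0.06, 2.06], [-2.6, 2.6]. Speed limits (rad/s): [2.22, 2.22, 2.79, 2.79, 3.14, 3.14, 3.14].

INTERFACE

Orientations are given as a unit quaternion [x, y, z, w].
In Python, from bench import * gives the robot as it stands.
- The arm moves only by the tool carry_out, never from a script. Its argument "deltas" is a list of rows, each an object with "hand": the finger opening in mm, from 0 to 87; "dp": the shift along the tool's x, y, z each as a share of 250 mm, from -1 to 1, a list of three; "spin": the turn about the tool's z as a share of pi rad, from -1 to 1. In form: [{"hand": hand, "dp": [dx, dy, dz], "spin": spin}, ...]. A call has 1 to 20 rows; each row is the pose to reach, as a shift and turn from the pose commanded when the call began, along the tool's axes at that moment, turning the shorter way round; what a row does not reach only later rows make up. A row lasts 1/10 s, in which the tool goes at most 50 mm and 8.59 degrees, less where a joint would pass 70% of its speed; a pose out of reach is approached as far as the arm can. A call with a number of a shift or a turn outside -1 to 1 is refused whole. A call with a gripper value outside its range is refused whole. The fingers move at their own pace and stop on an object; "force" is the grip in N (left out, the last holds). Time passes only in rows, so rows that repeat a pose let the fingers close. It gives the time, the measured TCP pose, the force, the opening and the grip force at its end, in the units of the state.
- read_state(): the state, without advancing time (a new reading comes with each control period).
- camera(name): name is "scene" or "side" or "wrist"; returns the picture (480x640x3 uint8, red, green, blue); there is no depth.
- get_calibration(name): a dict with "fx", "fy", "cx", "cy" (pixels), "k1" (the pictures are not rectified: a ray, as slopes to the right and down, at radius r is drawn at 1 + k1 r^2 times it, then the intrinsics apply), "R" (3x3) and "t" (3): a world point X has camera coordinates R X + t; the wrist camera has in their place "mount" (4x4, takes a point from camera to tool coordinates, whose origin is the TCP and whose axes are the flange's). Camera axes: x right, y down, z forward; pixel columns grow to the right and rows downward; lengths in m; the calibration is good to about 2 mm. A picture is of the moment at which its call begins: read the wrist's pose just before it. get_calibration takes no time and is no camera call.
- close_job(): hands the job in; it is judged then, once.
The state is a dict: "time": time; "joint_positions": joint angles; "joint_vel": joint speeds; "joint_torque": joint torques, N m; "ee_pos": TCP position; "eef_rot": TCP orientation; "ft_force": force on the tool from outside, world axes, zero at the start; "torque": the same for the moment, N m; "width": finger opening in m; "grip_force": force on a finger pad.
Only numpy, scipy, OpenCV 4.12 (cv2) and the standard library are available. Lean on these libraries where they do the work, as an engineer would, in place of code of your own. Each camera call takes 0.05 s, during which the arm holds its last target. There are 200 camera calls.

## Working session

There is one attempt and no reset: what is moved stays moved. The work goes in short steps, Python scripts to look and compute and a tool call to move; the robot and the scene stay as the last step left them, time stands still between calls to the robot, and variables do not carry over. Pictures are saved under pics/ and viewed, at most 10 in all, crops included, and the job is handed in when it is done.

Besides the shell and the picture viewer there is one more tool, called as name([rows], argument=value, ...), one row to a line, values as JSON. carry_out: Moves the arm, as the interface text tells. Its arguments: {"type":"object","properties":{"deltas":{"type":"array","items":{"type":"object","properties":{"hand":{"type":"number"},"dp":{"type":"array","items":{"type":"number","minimum":-1,"maximum":1}},"spin":{"type":"number","minimum":-1,"maximum":1}}}},"force":{"type":"number"}},"required":["deltas"]}

```bash
mkdir -p pics; python3 - <<'E'
from bench import *
import cv2
s=read_state(); print(s['ee_pos'],s['eef_rot'],s['width'],s['time'])
for n in("scene","side"):
    cv2.imwrite(f"pics/{n}0.png",camera(n)[:,:,::-1]); c=get_calibration(n); print(n,c)
print(get_calibration("wrist"))
E
```

```text
[ 0.18445221 -0.59669203  0.19085339] [ 9.88784944e-01  1.49344597e-01 -1.32939760e-04 -7.12408763e-04] 0.08677138052570327 0.0
scene {'fx': 532.4700444138492, 'fy': 532.4700444138492, 'cx': 311.25980736728957, 'cy': 241.41505377726725, 'k1': -0.1126578799915864, 'R': array([[-0.89944669,  0.43679491,  0.01434804],
       [ 0.21683278,  0.47452498, -0.85311757],
       [-0.37944592, -0.76422264, -0.52152138]]), 't': array([ 0.42380647, -0.03786745,  1.54698465])}
side {'fx': 473.058637668747, 'fy': 473.058637668747, 'cx': 325.1285627157582, 'cy': 240.57532417822222, 'k1': -0.01995082474176372, 'R': array([[-0.75889325, -0.65121225, -0.00190882],
       [-0.48287465,  0.56468208, -0.66930279],
       [ 0.43693606, -0.50700765, -0.7429873 ]]), 't': array([0.37334153, 0.28736085, 1.07968591])}
{'fx': 379.3198845427294, 'fy': 379.3198845427294, 'cx': 321.38389854724966, 'cy': 241.33684642533848, 'k1': -0.013054092026938649, 'mount': array([[ 3.28623829e-04, -9.56371680e-01, -2.92152532e-01,
         7.99270572e-02],
       [ 9.99999858e-01,  4.37189991e-04, -3.06320618e-04,
         1.61268839e-04],
       [ 4.20682527e-04, -2.92152390e-01,  9.56371687e-01,
        -1.92508719e-01],
       [ 0.00000000e+00,  0.00000000e+00,  0.00000000e+00,
         1.00000000e+00]])}
```

View pics/scene0.png

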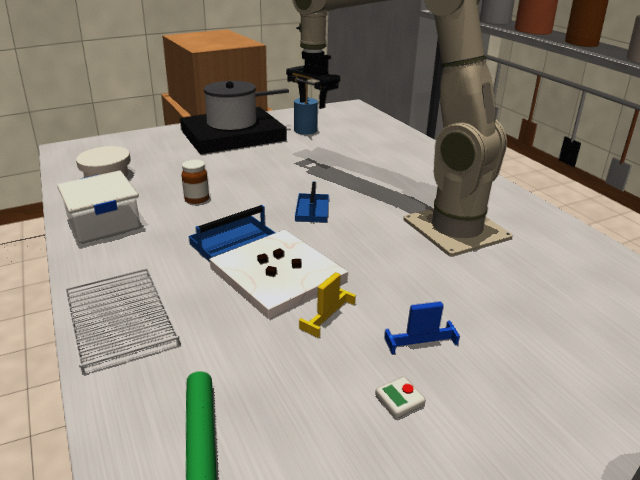

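View pics/side0.png

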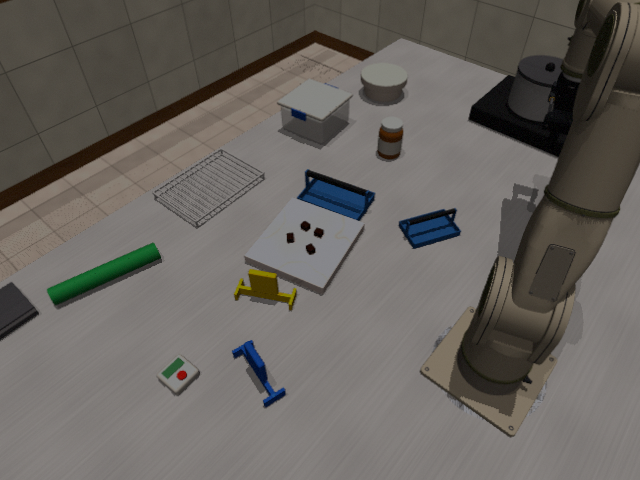

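The scene view shows the slab at about (280,270), four chunks around (278,260), and the large pan at (232,232) on the slab's -y end. The yellow scraper is at (328,303) on its +y end. The small pan, blue scraper, timer and jar all stand apart from these.

```bash
cat > h.py <<'E'
from bench import *
import cv2, numpy as np
from scipy.spatial.transform import Rotation as Rot
def ray(n,px,st=None):
    c=get_calibration(n); px=np.atleast_2d(np.float64(px))
    K=np.array([[c['fx'],0,c['cx']],[0,c['fy'],c['cy']],[0,0,1]])
    u=cv2.undistortPoints(px[:,None],K,np.array([c['k1'],0,0,0.]))[:,0]
    d=np.c_[u,np.ones(len(u))]
    if n=='wrist':
        R=Rot.from_quat(st['eef_rot']).as_matrix(); M=c['mount']
        return R@M[:3,3]+st['ee_pos'], d@(R@M[:3,:3]).T
    return -c['R'].T@c['t'], d@c['R']
def onz(n,px,z,st=None):
    o,d=ray(n,px,st); return o+d*((z-o[2])/d[:,2])[:,None]
def tri(a,pa,b,pb):
    o1,d1=ray(a,pa);o2,d2=ray(b,pb);d1=d1[0];d2=d2[0]
    t=np.linalg.lstsq(np.c_[d1,-d2],o2-o1,rcond=None)[0]
    return (o1+t[0]*d1+o2+t[1]*d2)/2, np.linalg.norm(o1+t[0]*d1-o2-t[1]*d2)
def big(m,k=1,mina=20):
    cs,_=cv2.findContours(m.astype(np.uint8),cv2.RETR_EXTERNAL,cv2.CHAIN_APPROX_NONE)
    return [c for c in sorted(cs,key=cv2.contourArea,reverse=True)[:k] if cv2.contourArea(c)>mina]
def cen(c):
    m=cv2.moments(c); return [m['m10']/m['m00'],m['m01']/m['m00']]
def masks(im):
    h=cv2.cvtColor(im,cv2.COLOR_RGB2HSV).astype(int); H,S,V=h[...,0],h[...,1],h[...,2]
    return dict(yel=(H>18)&(H<32)&(S>150)&(V>60), blue=(H>100)&(H<125)&(S>120)&(V>40),
      dark=(V<75)&(S>60)&((H<20)|(H>165)), white=(V>205)&(S<25), black=(V<50)&(S<90))
E
python3 - <<'E'
from h import *
np.set_printoptions(precision=4,suppress=True)
roi={'scene':(190,200,360,340),'side':(225,165,400,320)}
for n in roi:
    im=cv2.imread(f"pics/{n}0.png")[:,:,::-1]; x0,y0,x1,y1=roi[n]
    m=masks(im)
    for k in m:
        z=np.zeros_like(m[k]); z[y0:y1,x0:x1]=m[k][y0:y1,x0:x1]; m[k]=z
    print(n,'slab px', im[265,280 if n=='side' else 325], im[y1-1,x0])
    for c in big(m['white'],1): 
        c=cv2.convexHull(c); a=cv2.approxPolyDP(c,6,True)[:,0]; print('slab',cv2.contourArea(c),a.tolist(),onz(n,a,.03)[:,:2].tolist())
    for c in big(m['dark'],6,10): print('chunk',cen(c),cv2.contourArea(c),onz(n,cen(c),.04)[0])
    c=big(m['yel'],1)[0]; a=cv2.approxPolyDP(c,3,True)[:,0]; print('yel',a.tolist())
    for c in big(m['blue'],1): a=cv2.approxPolyDP(cv2.convexHull(c),3,True)[:,0]; print('pan',a.tolist(),onz(n,a,.026)[:,:2].tolist())
    for c in big(m['black'],2): print('black',cen(c),cv2.minAreaRect(c), cv2.boxPoints(cv2.minAreaRect(c)).tolist(), onz(n,cen(c),.075))
E
```

```text
scene slab px [220 220 214] [205 199 191]
slab 5582.5 [[347, 271], [268, 308], [211, 258], [285, 230]] [[0.4202429677458007, 0.0940535891440587], [0.6492027339134101, 0.14690852381443387], [0.7048498389772274, -0.1000015506329699], [0.47861285135470355, -0.15118396244624455]]
chunk [270.46078431372547, 270.68627450980387] 68.0 [0.5946 0.0283 0.04  ]
chunk [262.31758530183725, 258.2152230971128] 63.5 [ 0.5924 -0.0308  0.04  ]
chunk [296.0, 262.94179894179894] 63.0 [0.5249 0.0234 0.04  ]
chunk [277.93386243386243, 253.1322751322751] 63.0 [ 0.5479 -0.0362  0.04  ]
chunk [196.57657657657657, 201.3153153153153] 37.0 [ 0.6581 -0.4018  0.04  ]
yel [[337, 273], [318, 286], [318, 313], [308, 322], [299, 319], [301, 329], [318, 337], [319, 325], [345, 301], [354, 302], [354, 294], [338, 287]]
pan [[274, 232], [208, 259], [190, 243], [196, 226], [260, 205]] [[0.5077752614355945, -0.1600304953725562], [0.7116675059393733, -0.10473899115381147], [0.7332138537441738, -0.1996123530493683], [0.6941845008760295, -0.2817756418234809], [0.484778554734424, -0.32569757491033346]]
black [231.2329988851727
[... 819 characters left out ...]
 285], [240, 279]]
pan [[298, 196], [306, 186], [319, 180], [365, 196], [366, 201], [356, 219]] [[0.7002598720451567, -0.11723745488552029], [0.7123534902955867, -0.16648169860790885], [0.7004148867296427, -0.21365767605203623], [0.5467405181395353, -0.24844111663530088], [0.5311297487226552, -0.23292173962518625], [0.5072296338956135, -0.1541992756599494]]
black [338.01973684210526, 182.0328947368421] ((336.0303955078125, 182.35667419433594), (61.642173767089844, 5.669917106628418), 19.09349250793457) [[305.9775695800781, 174.95376586914062], [307.8322448730469, 169.59576416015625], [366.0832214355469, 189.75958251953125], [364.2285461425781, 195.11758422851562]] [[ 0.6139 -0.2006  0.075 ]]
```

```bash
python3 - <<'E'
from h import *
np.set_printoptions(precision=4,suppress=True)
P=lambda n,p:onz(n,p,.1)
A=P('scene',[[337,273],[318,286]]);B=P('side',[[275,273],[250,269]])
print('fin',A,B,[np.linalg.norm(a[1]-a[0]) for a in(A,B)],[np.arctan2(*(a[1]-a[0])[[1,0]]) for a in(A,B)])
print('cheek top z.026',onz('side',[[240,279],[295,288]],.026),onz('scene',[[299,319],[354,294]],.026))
# pan bar ends: mid of short sides of black boxes
s=[[199.85,228.5],[262.2,207.7]];d=[[306.9,172.3],[365.2,192.4]]
e=[tri('scene',s[i],'side',d[i]) for i in(0,1)];print(e,np.linalg.norm(e[0][0]-e[1][0]))
v=e[0][0]-e[1][0];print('pan yaw',np.arctan2(v[1],v[0]),(e[0][0]+e[1][0])/2)
s=read_state();R=Rot.from_quat(s['eef_rot']).as_matrix();print(R)
for t in([.45,-.25,.3],[.52,.12,.3]): print(R.T@(np.array(t)-s['ee_pos'])/.25)
E
```

```text
fin [[0.4968 0.1789 0.1   ]
 [0.5562 0.2045 0.1   ]] [[0.5    0.1751 0.1   ]
 [0.5546 0.2057 0.1   ]] [np.float64(0.06475728215842294), np.float64(0.06260500448649504)] [np.float64(0.4069178273754608), np.float64(0.5109473489502588)]
cheek top z.026 [[0.6001 0.2102 0.026 ]
 [0.4731 0.139  0.026 ]] [[0.6009 0.2055 0.026 ]
 [0.4482 0.1777 0.026 ]]
[(array([ 0.7092, -0.1696,  0.0803]), np.float64(0.0004378297674257213)), (array([ 0.5213, -0.2105,  0.0808]), np.float64(0.0013560651454333455))] 0.19235880038721767
pan yaw 0.21409201274561473 [ 0.6152 -0.1901  0.0805]
[[ 0.9554  0.2953 -0.0005]
 [ 0.2953 -0.9554  0.0012]
 [-0.0001 -0.0012 -1.    ]]
[ 1.4245 -1.0121 -0.4351]
[ 2.129  -2.3434 -0.4335]
```

carry_out([
  {"hand":87,"dp":[1,-0.7,-0.43],"spin":0},
  {"hand":87,"dp":[1,-0.7,-0.43],"spin":0},
  {"hand":87,"dp":[1,-0.7,-0.43],"spin":0},
  {"hand":87,"dp":[1,-0.7,-0.43],"spin":0},
  {"hand":87,"dp":[1,-0.7,-0.43],"spin":0},
  {"hand":87,"dp":[1,-0.7,-0.43],"spin":0},
  {"hand":87,"dp":[1,-0.7,-0.43],"spin":0},
  {"hand":87,"dp":[1,-0.7,-0.43],"spin":0},
  {"hand":87,"dp":[1,-0.7,-0.43],"spin":0},
])

```text
time: 1.0
ee_pos: [0.3715, -0.3563, 0.2989]
eef_rot: [0.989, 0.15, -0.0, 0.0]
ft_force: [0.3, 1.0, 0.0]
width: 0.0868
grip_force: 0.0
```

carry_out([
  {"hand":87,"dp":[0.68,-0.64,0],"spin":0},
  {"hand":87,"dp":[0.68,-0.64,0],"spin":0},
  {"hand":87,"dp":[0.68,-0.64,0],"spin":0},
  {"hand":87,"dp":[0.68,-0.64,0],"spin":0},
  {"hand":87,"dp":[0.68,-0.64,0],"spin":0},
  {"hand":87,"dp":[0.68,-0.64,0],"spin":0},
  {"hand":87,"dp":[0.68,-0.64,0],"spin":0},
])

```text
time: 1.7
ee_pos: [0.4864, -0.1542, 0.2983]
eef_rot: [0.989, 0.149, -0.001, -0.0]
ft_force: [-0.9, -0.5, 0.1]
width: 0.0869
grip_force: 0.0
```

carry_out([
  {"hand":87,"dp":[0.68,-0.64,0],"spin":0},
  {"hand":87,"dp":[0.68,-0.64,0],"spin":0},
  {"hand":87,"dp":[0.68,-0.64,0],"spin":0},
  {"hand":87,"dp":[0.68,-0.64,0],"spin":0},
  {"hand":87,"dp":[0.68,-0.64,0],"spin":0},
  {"hand":87,"dp":[0.68,-0.64,0],"spin":0},
  {"hand":87,"dp":[0.68,-0.64,0],"spin":0},
  {"hand":87,"dp":[0.68,-0.64,0],"spin":0},
])

```text
time: 2.5
ee_pos: [0.6021, 0.0469, 0.2988]
eef_rot: [0.989, 0.147, -0.0, 0.001]
ft_force: [-0.5, -0.1, -0.4]
width: 0.0876
grip_force: 0.0
```

```bash
python3 - <<'E'
from h import *
import pickle
s=read_state(); im=camera('wrist'); cv2.imwrite('pics/w1.png',im[:,:,::-1]); pickle.dump(s,open('w1.pkl','wb'))
print(s['ee_pos'],s['eef_rot'],s['time'],s['joint_positions'])
E
```

```text
[0.60208337 0.04693009 0.29878184] [ 9.89071170e-01  1.47436945e-01 -3.79706376e-04  6.51494347e-04] 2.5 [ 0.3384923   0.31860857 -0.64758191  1.30986161  0.19130096  1.57535461
 -1.55856893]
```

View pics/w1.png

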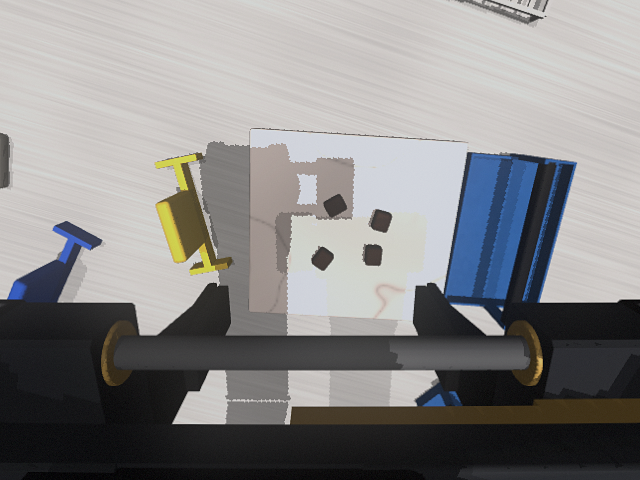

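The wrist view shows the slab with corners near (250,128), (467,142) and (249,312), and the four chunks at (335,205), (381,220), (322,258) and (373,255). The scraper's H foot spans (155,163) to (228,262). The pan is on the right, with its bar running from (560,162) to (520,310).

```bash
python3 - <<'E'
from h import *
import pickle
np.set_printoptions(precision=4,suppress=True)
s=pickle.load(open('w1.pkl','rb')); im=cv2.imread('pics/w1.png')[:,:,::-1]; m=masks(im)
def show(n,px,z): 
    p=onz('wrist',px,z,s)[:,:2]; print(n,[list(map(int,q)) for q in px],p.round(4).tolist()); return p
c=big(m['yel'],1)[0]; a=cv2.approxPolyDP(c,2,True)[:,0]; show('yel.026',a,.026); show('yel.1',a,.1)
show('slab',[[250,128],[467,142],[249,312]],.03)
b=big(m['blue']&(np.arange(640)>430)[None],1)[0]; show('pan.026',cv2.approxPolyDP(cv2.convexHull(b),2,True)[:,0],.026)
k=(m['black'])&(np.arange(640)>490)[None]&(np.arange(480)<300)[:,None]
for c in big(k,2): show('bar',cv2.approxPolyDP(cv2.convexHull(c),2,True)[:,0],.083)
r=(im.max(2)<90)&(np.arange(640)>280)[None]&(np.arange(640)<410)[None]&(np.arange(480)<280)[:,None]
for c in big(r,5,50): show('chunk',[cen(c)],.045-.01)
cv2.imwrite('pics/w1c.png',cv2.resize(im[140:285,140:245,::-1],None,fx=4,fy=4,interpolation=cv2.INTER_CUBIC))
E
```

```text
yel.026 [[639, 399], [616, 399], [605, 402], [604, 399], [597, 400], [603, 401], [601, 404], [595, 400], [567, 400], [568, 403], [565, 400], [563, 403], [561, 400], [544, 400], [547, 401], [546, 404], [542, 400], [537, 400], [541, 408], [535, 409], [533, 407], [537, 406], [530, 406], [528, 412], [521, 409], [528, 409], [528, 406], [520, 406], [524, 407], [520, 410], [517, 406], [516, 409], [519, 410], [516, 413], [513, 406], [514, 411], [506, 414], [506, 417], [509, 415], [508, 420], [503, 417], [501, 422], [503, 418], [506, 420], [504, 422], [509, 422], [509, 418], [511, 422], [514, 416], [516, 422], [534, 422], [532, 419], [526, 419], [529, 413], [532, 416], [529, 417], [532, 417], [533, 407], [536, 422], [546, 419], [547, 422], [608, 422], [609, 419], [611, 422], [622, 422], [623, 418], [624, 421], [639, 421], [639, 404], [633, 409]] [[0.4454, -0.4964], [0.4356, -0.4628], [0.4261, -0.4496], [0.4304, -0.4454], [0.4259, -0.4361], [0.4268, -0.4457], [0.4211, -0.4456], [0.425, -0.4332], [0.4131, -0.3926], [0.4086, -0.3967], [0.4122, -0.3897], [0.4065, -0.3894], [0.4105, -0.384], [0.40
[... 3109 characters left out ...]
409, -0.3902], [0.4449, -0.404], [0.4509, -0.402], [0.447, -0.4057], [0.4525, -0.4246], [0.4758, -0.4103], [0.4669, -0.407]]
slab [[250, 128], [467, 142], [249, 312]] [[0.6516, 0.1488], [0.7111, -0.0999], [0.4197, 0.0931]]
pan.026 [[472, 153], [512, 156], [538, 163], [505, 329], [449, 303], [444, 295]] [[0.7013, -0.1122], [0.7123, -0.1599], [0.714, -0.1938], [0.4951, -0.2523], [0.5093, -0.1622], [0.5184, -0.1512]]
bar [[554, 163], [522, 297], [506, 299], [538, 165]] [[0.7148, -0.1779], [0.5625, -0.2138], [0.5546, -0.1967], [0.7078, -0.1624]]
chunk [[334, 205]] [[0.594, 0.0271]]
chunk [[380, 220]] [[0.5925, -0.0332]]
chunk [[322, 258]] [[0.5239, 0.0218]]
chunk [[372, 254]] [[0.5473, -0.0383]]
```

View pics/w1c.png

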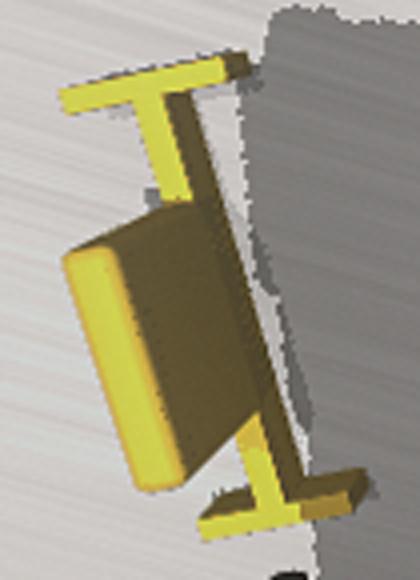

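```bash
python3 - <<'E'
from h import *
import pickle
s=pickle.load(open('w1.pkl','rb'))
f=onz('wrist',[[161.5,202.5],[180,262.2]],.1,s); k=onz('wrist',[[175.9,161.6],[208.5,268.5]],.026,s)
for a in(f,k): v=a[0]-a[1]; print(a.mean(0),np.linalg.norm(v),np.arctan2(v[1],v[0]))
R=Rot.from_quat(s['eef_rot']).as_matrix(); print(np.arctan2(R[1,0],R[0,0]),R.round(4))
p=(f.mean(0)+k.mean(0))/2; p[2]=.061; print(R.T@(p-s['ee_pos'])/.25)
E
```

```text
[0.52587282 0.19222627 0.1       ] 0.06766394712600958 0.47746529442440705
[0.52549176 0.19254683 0.026     ] 0.1407298097809051 0.49285410422704296
0.29595231908926495 [[ 9.565e-01  2.917e-01 -6.000e-04]
 [ 2.917e-01 -9.565e-01 -1.400e-03]
 [-9.000e-04  1.200e-03 -1.000e+00]]
[-0.12173092 -0.6467796   0.95048213]
```

carry_out([
  {"hand":60,"dp":[-0.122,-0.647,0.3],"spin":-0.061},
  {"hand":60,"dp":[-0.122,-0.647,0.3],"spin":-0.061},
  {"hand":60,"dp":[-0.122,-0.647,0.5],"spin":-0.061},
  {"hand":60,"dp":[-0.122,-0.647,0.5],"spin":-0.061},
  {"hand":60,"dp":[-0.122,-0.647,0.5],"spin":-0.061},
  {"hand":60,"dp":[-0.122,-0.647,0.5],"spin":-0.061},
  {"hand":60,"dp":[-0.122,-0.647,0.5],"spin":-0.061},
])

```text
time: 3.25
ee_pos: [0.5267, 0.1937, 0.1754]
eef_rot: [0.97, 0.242, 0.001, 0.0]
ft_force: [0.8, 0.6, -0.3]
width: 0.0605
grip_force: 0.0
```

```bash
python3 - <<'E'
from h import *
s=read_state(); im=camera('wrist'); R=Rot.from_quat(s['eef_rot']).as_matrix()
print(s['ee_pos'],np.arctan2(R[1,0],R[0,0]), R.T@(np.array([.5257,.1924,.061])-s['ee_pos'])/.25)
cv2.imwrite('pics/w2.png',im[:,:,::-1])
E
```

```text
[0.52669162 0.19365408 0.17536539] 0.4887024932757837 [-0.00647883  0.00196855  0.45745615]
```

View pics/w2.png

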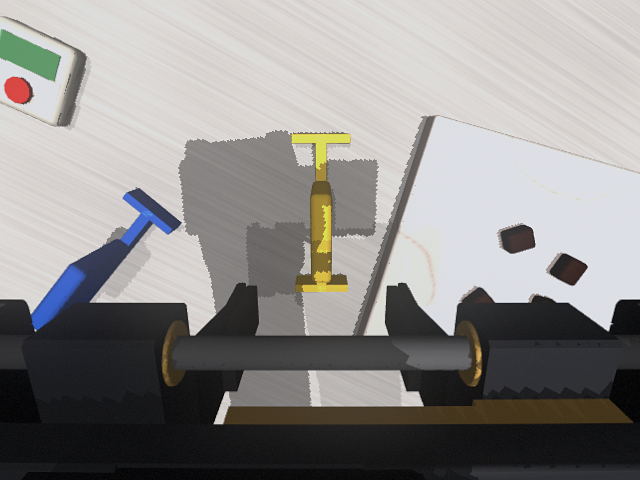

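The fin is vertical and centred at column 321, between the fingers. I'll descend and grip.

carry_out([
  {"hand":60,"dp":[-0.006,0.002,0.2],"spin":0},
  {"hand":60,"dp":[-0.006,0.002,0.4],"spin":0},
  {"hand":60,"dp":[-0.006,0.002,0.457],"spin":0},
  {"hand":60,"dp":[-0.006,0.002,0.457],"spin":0},
  {"hand":60,"dp":[-0.006,0.002,0.457],"spin":0},
  {"hand":10,"dp":[-0.006,0.002,0.457],"spin":0},
  {"hand":10,"dp":[-0.006,0.002,0.457],"spin":0},
  {"hand":10,"dp":[-0.006,0.002,0.457],"spin":0},
  {"hand":10,"dp":[-0.006,0.002,0.457],"spin":0},
  {"hand":10,"dp":[-0.006,0.002,0.457],"spin":0},
  {"hand":10,"dp":[-0.006,0.002,0.457],"spin":0},
  {"hand":10,"dp":[-0.006,0.002,0.457],"spin":0},
], force=40)

```text
time: 4.5
ee_pos: [0.5241, 0.1943, 0.0598]
eef_rot: [0.97, 0.243, -0.0, 0.0]
ft_force: [0.2, -0.2, 0.3]
width: 0.0155
grip_force: 40.0
```

carry_out([
  {"hand":10,"dp":[0,0,-0.06],"spin":0},
  {"hand":10,"dp":[0,0,-0.16],"spin":0},
  {"hand":10,"dp":[0,0,-0.24],"spin":0},
  {"hand":10,"dp":[0,0,-0.24],"spin":0},
  {"hand":10,"dp":[0,0,-0.24],"spin":0},
])

```text
time: 5.0
ee_pos: [0.5243, 0.1943, 0.1203]
eef_rot: [0.97, 0.243, 0.0, 0.0]
ft_force: [-0.4, -1.2, -0.8]
width: 0.0153
grip_force: 40.0
```

```bash
python3 - <<'E'
from h import *
s=read_state(); R=Rot.from_quat(s['eef_rot']).as_matrix()
ux=np.array([.9725,.2329]);uy=np.array([-.2329,.9725]);C=np.array([.5654,-.0034])
print(s['ee_pos'],np.arctan2(R[1,0],R[0,0]),s['width'],R.round(4))
for y,z in((.097,.1),(.097,.093),(-.14,.093)):
    p=np.r_[C+uy*y,z]; print(y,R.T@(p-s['ee_pos'])/.25)
E
```

```text
[0.52427467 0.19434356 0.12027833] 0.49128394673893255 0.015331130193546181 [[ 8.817e-01  4.718e-01  9.000e-04]
 [ 4.718e-01 -8.817e-01 -1.000e-04]
 [ 7.000e-04  5.000e-04 -1.000e+00]]
0.097 [-0.12982956  0.3996555   0.08122104]
0.097 [-0.12984936  0.39964152  0.10922103]
-0.14 [-0.3701015   1.31669202  0.1095089 ]
```

carry_out([
  {"hand":10,"dp":[-0.13,0.4,0],"spin":0.0815},
  {"hand":10,"dp":[-0.13,0.4,0],"spin":0.0815},
  {"hand":10,"dp":[-0.13,0.4,0],"spin":0.0815},
  {"hand":10,"dp":[-0.13,0.4,0],"spin":0.0815},
  {"hand":10,"dp":[-0.13,0.4,0],"spin":0.0815},
  {"hand":10,"dp":[-0.13,0.4,0.06],"spin":0.0815},
  {"hand":10,"dp":[-0.13,0.4,0.1],"spin":0.0815},
  {"hand":10,"dp":[-0.13,0.4,0.116],"spin":0.0815},
  {"hand":10,"dp":[-0.13,0.4,0.116],"spin":0.0815},
])

```text
time: 5.9
ee_pos: [0.542, 0.0913, 0.0901]
eef_rot: [0.993, 0.118, -0.001, 0.0]
ft_force: [-0.2, 0.3, -1.1]
width: 0.0156
grip_force: 40.0
```

```bash
python3 - <<'E'
from h import *
s=read_state(); R=Rot.from_quat(s['eef_rot']).as_matrix()
ux=np.array([.9725,.2329]);uy=np.array([-.2329,.9725]);C=np.array([.5654,-.0034])
print(s['ee_pos'],np.arctan2(R[1,0],R[0,0]),s['width'],s['ft_force'])
for y in(.0,-.15): print(R.T@(np.r_[C+uy*y,.0913]-s['ee_pos'])/.25)
cv2.imwrite('pics/s3.png',cv2.resize(camera('scene')[190:350,180:380,::-1],None,fx=3.5,fy=3.5))
E
```

```text
[0.54202951 0.09128726 0.09009442] 0.23636377036585865 0.015633245875605967 [-0.15494152  0.29532896 -1.08987283]
[ 0.00218466  0.39010834 -0.00486614]
[ 0.00140167  0.99010743 -0.00492765]
```

View pics/s3.png

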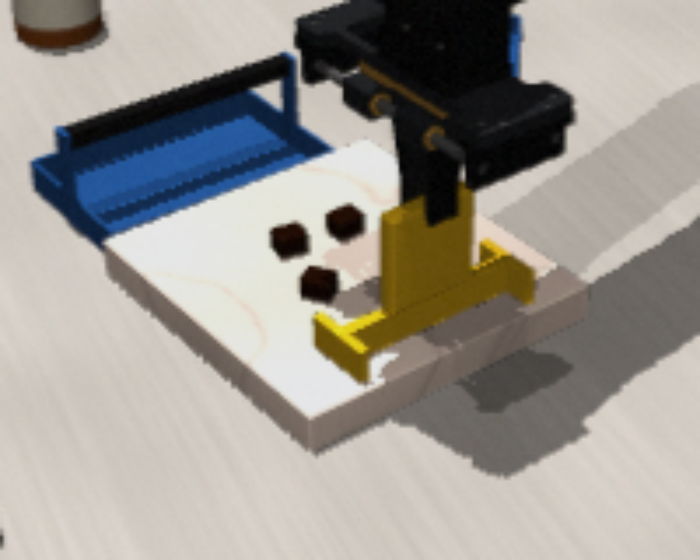

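The scraper sits level on the slab behind the chunks, with the fourth hidden by the fin. I'll start the sweep.

carry_out([
  {"hand":10,"dp":[0.0,0.03,0],"spin":0},
  {"hand":10,"dp":[0.0,0.07,0],"spin":0},
  {"hand":10,"dp":[0.0,0.11,0],"spin":0},
  {"hand":10,"dp":[0.0,0.15,0],"spin":0},
  {"hand":10,"dp":[0.0,0.19,0],"spin":0},
  {"hand":10,"dp":[0.0,0.23,0],"spin":0},
  {"hand":10,"dp":[0.0,0.27,0],"spin":0},
  {"hand":10,"dp":[0.0,0.31,0],"spin":0},
  {"hand":10,"dp":[0.0,0.35,0],"spin":0},
  {"hand":10,"dp":[0.0,0.39,0],"spin":0},
  {"hand":10,"dp":[0.0,0.43,0],"spin":0},
  {"hand":10,"dp":[0.0,0.47,0],"spin":0},
  {"hand":10,"dp":[0.0,0.51,0],"spin":0},
  {"hand":10,"dp":[0.0,0.55,0],"spin":0},
  {"hand":10,"dp":[0.0,0.59,0],"spin":0},
  {"hand":10,"dp":[0.0,0.63,0],"spin":0},
  {"hand":10,"dp":[0.0,0.67,0],"spin":0},
  {"hand":10,"dp":[0.0,0.71,0],"spin":0},
  {"hand":10,"dp":[0.0,0.71,0],"spin":0},
])

```text
time: 7.85
ee_pos: [0.5842, -0.0838, 0.0908]
eef_rot: [0.993, 0.116, -0.0, 0.0]
ft_force: [0.4, 0.2, -0.2]
width: 0.0156
grip_force: 40.0
```

carry_out([
  {"hand":10,"dp":[0.0,0.02,0],"spin":0},
  {"hand":10,"dp":[0.0,0.04,0],"spin":0},
  {"hand":10,"dp":[0.0,0.06,0],"spin":0},
  {"hand":10,"dp":[0.0,0.08,0],"spin":0},
  {"hand":10,"dp":[0.0,0.1,0],"spin":0},
  {"hand":10,"dp":[0.0,0.12,0],"spin":0},
  {"hand":10,"dp":[0.0,0.14,0],"spin":0},
  {"hand":10,"dp":[0.0,0.16,0],"spin":0},
  {"hand":10,"dp":[0.0,0.18,0],"spin":0},
  {"hand":10,"dp":[0.0,0.2,0],"spin":0},
  {"hand":10,"dp":[0.0,0.22,0],"spin":0},
  {"hand":10,"dp":[0.0,0.24,0],"spin":0},
  {"hand":10,"dp":[0.0,0.26,0],"spin":0},
  {"hand":10,"dp":[0.0,0.28,0],"spin":0},
  {"hand":10,"dp":[0.0,0.3,0],"spin":0},
  {"hand":10,"dp":[0.0,0.3,0],"spin":0},
])

```text
time: 9.45
ee_pos: [0.6016, -0.1557, 0.0908]
eef_rot: [0.993, 0.117, -0.0, 0.0]
ft_force: [-0.9, 0.9, 0.2]
width: 0.0155
grip_force: 40.0
```

```bash
python3 - <<'E'
from h import *
s=read_state(); print(s['ee_pos'],s['ft_force'])
a=cv2.resize(camera('scene')[190:320,180:360,::-1],(396,286)); b=cv2.resize(camera('side')[160:290,240:420,::-1],(396,286))
cv2.imwrite('pics/s4.png',np.hstack([a,b]))
E
```

```text
[ 0.60156602 -0.15568734  0.09082067] [-0.89032417  0.8752808   0.22244737]
```

View pics/s4.png

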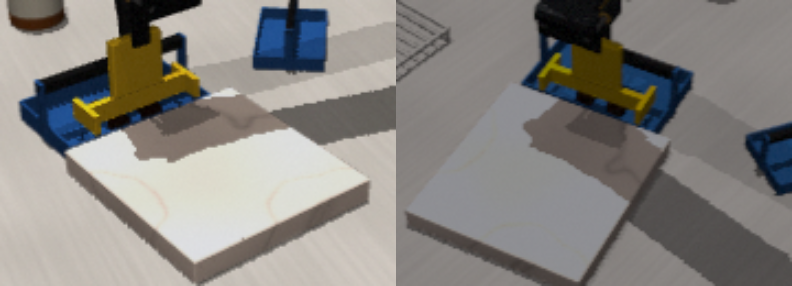

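The slab is clear and the dark chunks are in the pan under the blade. I'll lift, go back and stand the scraper on the slab.

carry_out([
  {"hand":10,"dp":[0,0,-0.08],"spin":0},
  {"hand":10,"dp":[0,0,-0.16],"spin":0},
  {"hand":10,"dp":[0,0,-0.16],"spin":0},
  {"hand":10,"dp":[0,-0.1,-0.16],"spin":0},
  {"hand":10,"dp":[0,-0.25,-0.16],"spin":0},
  {"hand":10,"dp":[0,-0.4,-0.16],"spin":0},
  {"hand":10,"dp":[0,-0.55,-0.16],"spin":0},
  {"hand":10,"dp":[0,-0.7,-0.16],"spin":0},
  {"hand":10,"dp":[0,-0.78,-0.16],"spin":0},
  {"hand":10,"dp":[0,-0.78,-0.16],"spin":0},
  {"hand":10,"dp":[0,-0.78,-0.1],"spin":0},
  {"hand":10,"dp":[0,-0.78,-0.04],"spin":0},
  {"hand":10,"dp":[0,-0.78,0.0],"spin":0},
  {"hand":10,"dp":[0,-0.78,0.0],"spin":0},
])

```text
time: 10.95
ee_pos: [0.5558, 0.0335, 0.0893]
eef_rot: [0.993, 0.116, -0.001, 0.0]
ft_force: [0.2, -0.6, -0.9]
width: 0.0156
grip_force: 40.0
```

carry_out([
  {"hand":10,"dp":[0,0,0.002],"spin":0},
  {"hand":10,"dp":[0,0,0.004],"spin":0},
  {"hand":10,"dp":[0,0,0.004],"spin":0},
])

```text
time: 11.25
ee_pos: [0.5558, 0.0348, 0.0894]
eef_rot: [0.993, 0.117, -0.0, -0.0]
ft_force: [-0.1, -0.1, -1.8]
width: 0.0157
grip_force: 40.0
```

carry_out([
  {"hand":18,"dp":[0,0,0],"spin":0},
  {"hand":22,"dp":[0,0,0],"spin":0},
  {"hand":50,"dp":[0,0,0],"spin":0},
  {"hand":50,"dp":[0,0,0],"spin":0},
  {"hand":50,"dp":[0,0,0],"spin":0},
  {"hand":50,"dp":[0,0,-0.1],"spin":0},
  {"hand":50,"dp":[0,0,-0.25],"spin":0},
  {"hand":50,"dp":[0,0,-0.45],"spin":0},
  {"hand":50,"dp":[0,0,-0.65],"spin":0},
  {"hand":50,"dp":[0,0,-0.8],"spin":0},
  {"hand":50,"dp":[0,0,-0.8],"spin":0},
  {"hand":50,"dp":[0,0.4,-0.8],"spin":0},
  {"hand":50,"dp":[0,0.4,-0.8],"spin":0},
  {"hand":50,"dp":[0,0.4,-0.8],"spin":0},
  {"hand":50,"dp":[0,0.4,-0.8],"spin":0},
])

```text
time: 12.75
ee_pos: [0.5792, -0.0634, 0.289]
eef_rot: [0.993, 0.116, -0.001, -0.0]
ft_force: [-0.6, 0.3, 0.3]
width: 0.0501
grip_force: 0.0
```

```bash
python3 - <<'E'
from h import *
import pickle
np.set_printoptions(precision=4,suppress=True)
s=read_state(); im=camera('wrist'); pickle.dump(s,open('w5.pkl','wb')); cv2.imwrite('pics/w5.png',im[:,:,::-1])
print(s['ee_pos'],s['time'])
k=(im.max(2)<45)&(np.arange(480)<270)[:,None]&(np.arange(640)>330)[None]
for c in big(k,3,100): a=cv2.approxPolyDP(cv2.convexHull(c),2,True)[:,0]; print(a.tolist(),onz('wrist',a,.083,s)[:,:2].tolist())
E
```

```text
[ 0.5792 -0.0634  0.289 ] 12.75
```

View pics/w5.png

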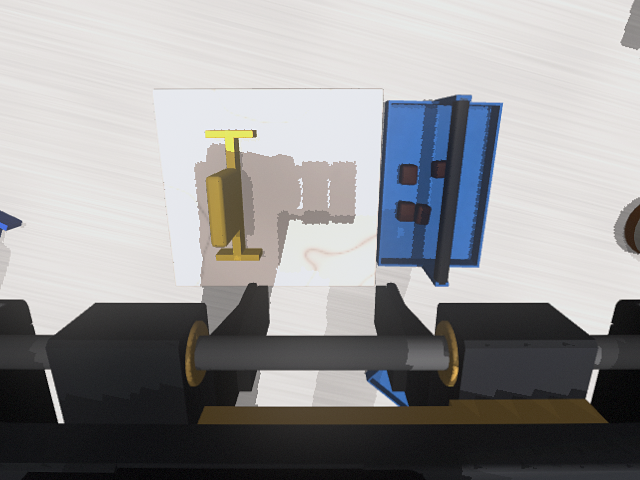

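All four chunks are in the pan at (407,173), (439,169), (405,211) and (422,213), and the scraper stands upright on the slab. The bar runs from (463,97) to (441,285).

```bash
python3 - <<'E'
from h import *
import pickle
np.set_printoptions(precision=4,suppress=True)
s=pickle.load(open('w5.pkl','rb')); im=cv2.imread('pics/w5.png').astype(int)
rt=[];lf=[]
for r in range(105,262,4):
    x=np.where(im[r,425:485].max(1)<70)[0]+425; x=x[x>430 if r<165 or r>225 else x>445-0]
    if len(x): rt.append([x.max()+.5,r]); lf.append([x.min()-.5,r])
rt=np.array(rt);lf=np.array(lf);print(rt[::6].tolist(),lf[::6].tolist())
p=onz('wrist',rt,.083,s)[:,:2]; v=cv2.fitLine(np.float32(p),cv2.DIST_HUBER,0,.01,.01).ravel(); v=v*np.sign(v[0])if 0 else v
d=v[:2]*np.sign(v[0]); yaw=np.arctan2(d[1],d[0]); nrm=np.array([-d[1],d[0]])
q=onz('wrist',lf,.067,s)[:,:2]; print('bar width check',np.median((q-v[2:])@nrm))
far=onz('wrist',[[463,97]],.083,s)[0,:2]; near=onz('wrist',[[441,285]],.083,s)[0,:2]
print('yaw',yaw,'ends',far,near,np.linalg.norm(far-near))
mid=(far+near)/2; ctr=v[2:]+d*((mid-v[2:])@d)+nrm*.007; print('ctr',ctr)
R=Rot.from_quat(s['eef_rot']).as_matrix(); ty=np.arctan2(R[1,0],R[0,0]); print('tool yaw',ty,'spin',-(yaw-ty)/np.pi)
for z in(.12,.056): print(R.T@(np.r_[ctr,z]-s['ee_pos'])/.25)
pc=onz('wrist',[[385,101],[502,103],[480,266],[379,266]],.026,s)[:,:2]; print(pc.mean(0),np.linalg.norm(np.diff(pc,axis=0),axis=1))
E
```

```text
[[468.5, 105.0], [465.5, 129.0], [462.5, 153.0], [484.5, 177.0], [484.5, 201.0], [481.5, 225.0], [478.5, 249.0]] [[451.5, 105.0], [449.5, 129.0], [446.5, 153.0], [445.5, 177.0], [445.5, 201.0], [445.5, 225.0], [436.5, 249.0]]
bar width check 0.025971759751793624
yaw 0.4629425 ends [ 0.7155 -0.1745] [ 0.5192 -0.2177] 0.20106118439679185
ctr [ 0.6258 -0.2131]
tool yaw 0.23286681638205742 spin -0.0732353681176074
[0.0441 0.6263 0.6754]
[0.0444 0.6265 0.9314]
[ 0.6174 -0.1965] [0.1329 0.1972 0.1298]
```

Rim and bar agree: pan centre (0.6174, -0.1963), yaw about 0.217.

carry_out([
  {"hand":50,"dp":[0.026,0.3,0.2],"spin":0.005},
  {"hand":50,"dp":[0.026,0.5526,0.4],"spin":0.005},
  {"hand":50,"dp":[0.026,0.5526,0.5],"spin":0.005},
  {"hand":50,"dp":[0.026,0.5526,0.6],"spin":0.005},
  {"hand":50,"dp":[0.026,0.5526,0.6],"spin":0.005},
  {"hand":50,"dp":[0.026,0.5526,0.7],"spin":0.005},
  {"hand":50,"dp":[0.026,0.5526,0.8],"spin":0.005},
  {"hand":50,"dp":[0.026,0.5526,0.88],"spin":0.005},
  {"hand":50,"dp":[0.026,0.5526,0.924],"spin":0.005},
  {"hand":50,"dp":[0.026,0.5526,0.924],"spin":0.005},
  {"hand":50,"dp":[0.026,0.5526,0.924],"spin":0.005},
])

```text
time: 13.9
ee_pos: [0.6189, -0.1942, 0.0605]
eef_rot: [0.994, 0.11, 0.001, 0.0]
ft_force: [0.1, 0.0, -0.2]
width: 0.0499
grip_force: 0.0
```

```bash
python3 - <<'E'
from h import *
s=read_state(); print(s['ee_pos'],s['ft_force'])
b=cv2.resize(camera('side')[140:260,270:420,::-1],(400,320)); w=cv2.resize(camera('wrist')[:,:,::-1],(400,320))
cv2.imwrite('pics/s6.png',np.hstack([b,w]))
E
```

```text
[ 0.61885995 -0.19424189  0.06053129] [ 0.10400152  0.03467101 -0.24831422]
```

View pics/s6.png

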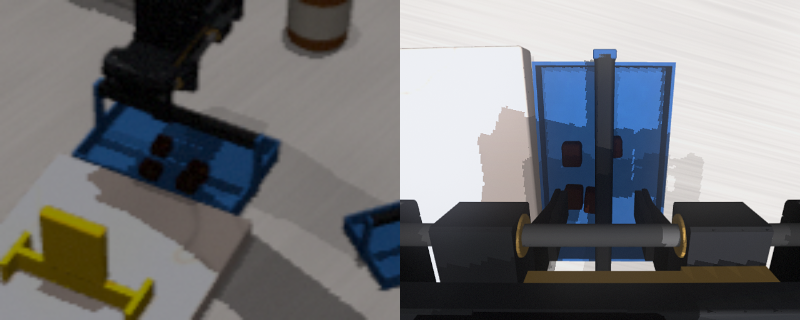

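The bar is centred between the fingers. I'll grip and lift slowly.

carry_out([
  {"hand":25,"dp":[0,0,0],"spin":0},
  {"hand":25,"dp":[0,0,0],"spin":0},
  {"hand":18,"dp":[0,0,0],"spin":0},
  {"hand":8,"dp":[0,0,0],"spin":0},
  {"hand":8,"dp":[0,0,0],"spin":0},
  {"hand":8,"dp":[0,0,0],"spin":0},
  {"hand":8,"dp":[0,0,0],"spin":0},
  {"hand":8,"dp":[0,0,0],"spin":0},
], force=55)

```text
time: 14.8
ee_pos: [0.6179, -0.1951, 0.0589]
eef_rot: [0.994, 0.11, 0.0, 0.0]
ft_force: [-0.8, -0.2, 0.6]
width: 0.0086
grip_force: 0.0
```

carry_out([
  {"hand":8,"dp":[0,0,-0.01],"spin":0},
  {"hand":8,"dp":[0,0,-0.03],"spin":0},
  {"hand":8,"dp":[0,0,-0.06],"spin":0},
  {"hand":8,"dp":[0,0,-0.1],"spin":0},
  {"hand":8,"dp":[0,0,-0.14],"spin":0},
  {"hand":8,"dp":[0,0,-0.18],"spin":0},
  {"hand":8,"dp":[0,0,-0.22],"spin":0},
  {"hand":8,"dp":[0,0,-0.26],"spin":0},
  {"hand":8,"dp":[0,0,-0.3],"spin":0},
  {"hand":8,"dp":[0,0,-0.34],"spin":0},
  {"hand":8,"dp":[0,0,-0.38],"spin":0},
  {"hand":8,"dp":[0,0,-0.42],"spin":0},
  {"hand":8,"dp":[0,0,-0.45],"spin":0},
  {"hand":8,"dp":[0,0,-0.47],"spin":0},
  {"hand":8,"dp":[0,0,-0.48],"spin":0},
  {"hand":8,"dp":[0,0,-0.48],"spin":0},
  {"hand":8,"dp":[0,0,-0.48],"spin":0},
  {"hand":8,"dp":[0,0,-0.48],"spin":0},
  {"hand":8,"dp":[0,0,-0.48],"spin":0},
  {"hand":8,"dp":[0,0,-0.48],"spin":0},
])

```text
time: 16.8
ee_pos: [0.6178, -0.1951, 0.1787]
eef_rot: [0.994, 0.11, -0.0, -0.0]
ft_force: [-0.3, -0.7, 0.3]
width: 0.0079
grip_force: 0.0
```

```bash
python3 - <<'E'
from h import *
s=read_state(); print(s['ee_pos'],s['eef_rot'],s['ft_force'],s['torque'],s['width'],s['time'])
a=cv2.resize(camera('scene')[150:290,170:350,::-1],(390,303));b=cv2.resize(camera('side')[110:280,250:420,::-1],(390,303))
cv2.imwrite('pics/s7.png',np.hstack([a,b]))
E
```

```text
[ 0.61782039 -0.1950586   0.1787075 ] [ 9.93970487e-01  1.09647852e-01 -1.38585700e-04 -3.07543482e-05] [-0.3103806  -0.71953986  0.33357344] [ 0.06425445 -0.03271883  0.00392504] 0.007941575346671437 16.8
```

View pics/s7.png

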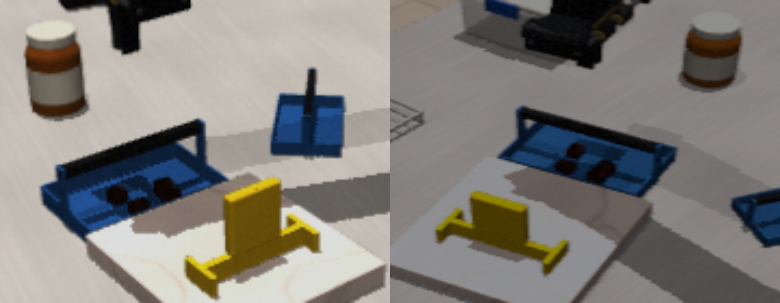

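The grip came up empty: opening 8 mm, no grip force, and the pan still standing with all four chunks in it. I'll check heights numerically.

```bash
python3 - <<'E'
from h import *
np.set_printoptions(precision=4,suppress=True)
def proj(n,X):
    c=get_calibration(n);K=np.array([[c['fx'],0,c['cx']],[0,c['fy'],c['cy']],[0,0,1]])
    return cv2.projectPoints(np.float64(X).reshape(-1,3),cv2.Rodrigues(c['R'])[0],c['t'],K,np.array([c['k1'],0,0,0.]))[0][:,0]
s=read_state(); T=s['ee_pos']; print('TCP px',proj('scene',T),proj('side',T), 'bar expected',proj('scene',[[.715,-.1745,.075],[.52,-.218,.075]]),proj('side',[[.715,-.1745,.075],[.52,-.218,.075]]))
print('grasp TCP side px',proj('side',[.6179,-.1951,.059]))
box={'scene':(185,185,285,235),'side':(290,150,385,205)}; E={}
for n in box:
    im=camera(n); cv2.imwrite(f'pics/{n}8.png',im[:,:,::-1]); x0,y0,x1,y1=box[n]
    m=np.zeros((480,640),bool); m[y0:y1,x0:x1]=(im[y0:y1,x0:x1].max(2)<50)
    for c in big(m,3,20): print(n,cv2.contourArea(c),cv2.boxPoints(cv2.minAreaRect(c)).round(1).tolist())
    # gripper tip: lowest dark pixels near the projected TCP
    u,v=proj(n,T)[0].astype(int); d=(im[v-40:v+40,u-25:u+25].max(2)<60); r=np.where(d.any(1))[0]
    print(n,'dark rows near TCP',[(int(v-40+q),(np.where(d[q])[0][[0,-1]]+u-25).tolist()) for q in r[::6]])
E
```

```text
TCP px [[228.0978 183.6643]] [[336.3145 154.0376]] bar expected [[197.4158 229.9625]
 [261.5677 208.1032]] [[306.6196 172.0038]
 [366.989  192.9868]]
grasp TCP side px [[335.6865 186.4847]]
scene 393.5 [[196.39999389648438, 217.89999389648438], [261.70001220703125, 205.3000030517578], [264.79998779296875, 221.5], [199.60000610351562, 234.10000610351562]]
scene dark rows near TCP [(143, [203, 252]), (149, [203, 252]), (155, [220, 251]), (161, [222, 233]), (167, [222, 233]), (173, [226, 231]), (179, [203, 206]), (196, [205, 208]), (208, [252, 252]), (214, [234, 252]), (220, [216, 252])]
side 481.0 [[298.79998779296875, 196.60000610351562], [307.1000061035156, 169.39999389648438], [375.8999938964844, 190.39999389648438], [367.6000061035156, 217.60000610351562]]
side 83.5 [[320.8999938964844, 203.5], [327.70001220703125, 188.1999969482422], [336.29998779296875, 192.0], [329.5, 207.3000030517578]]
side 58.0 [[336.79998779296875, 203.5], [341.70001220703125, 191.3000030517578], [351.5, 195.1999969482422], [346.6000061035156, 207.39999389648438]]
side dark rows near TCP [(114, [320, 355]), (120, [311, 354]), (126, [311, 347]), (132, [311, 343]), (138, [312, 341]), (144, [331, 341]), (172, [311, 315]), (178, [314, 332]), (184, [311, 350]), (190, [329, 360])]
```

```bash
python3 - <<'E'
from h import *
for n,(u,v) in {'scene':(228,184),'side':(336,154)}.items():
    a=cv2.imread(f'pics/{n}0.png').astype(int); b=cv2.imread(f'pics/{n}8.png').astype(int)
    d=abs(a-b).max(2)
    for r in range(v-24,v+10,2): print(n,r,[ (int(x),b[r,x].tolist()) for x in range(u-10,u+11) if d[r,x]>40][:14:3], b[r,u].tolist())
E
```

```text
scene 160 [(220, [129, 133, 138]), (223, [4, 4, 8]), (226, [6, 5, 7]), (229, [4, 6, 8]), (232, [6, 6, 6])] [5, 3, 4]
scene 162 [(221, [87, 91, 95]), (224, [10, 8, 9]), (227, [5, 3, 7]), (230, [8, 6, 8]), (233, [5, 5, 6])] [3, 4, 2]
scene 164 [(221, [103, 107, 111]), (224, [12, 10, 11]), (227, [4, 0, 2]), (230, [8, 2, 4]), (233, [4, 2, 4])] [2, 0, 1]
scene 166 [(221, [117, 124, 128]), (224, [7, 10, 10]), (227, [5, 2, 4]), (230, [7, 5, 8]), (233, [4, 3, 7])] [1, 3, 3]
scene 168 [(221, [121, 127, 132]), (224, [10, 12, 12]), (227, [4, 2, 1]), (230, [8, 9, 7]), (233, [0, 0, 0])] [8, 8, 7]
scene 170 [(221, [140, 147, 152]), (224, [10, 12, 12]), (227, [7, 7, 6]), (230, [9, 7, 9]), (233, [10, 9, 10])] [7, 7, 9]
scene 172 [(222, [126, 132, 136]), (225, [35, 37, 39]), (228, [5, 4, 4]), (231, [4, 5, 7]), (234, [79, 82, 87])] [5, 4, 4]
scene 174 [(226, [63, 66, 68]), (229, [68, 72, 74])] [31, 30, 34]
scene 176 [] [180, 189, 194]
scene 178 [] [184, 193, 198]
scene 180 [] [184, 190, 198]
scene 182 [] [182, 190, 199]
scene 184 [] [184, 194, 201]
scene 186 [] [186, 195, 202]
scene 188 [] [185, 191, 
[... 586 characters left out ...]
2, [8, 4, 7]), (335, [0, 1, 2]), (338, [1, 3, 6])] [2, 2, 1]
side 140 [(326, [0, 0, 0]), (329, [0, 0, 0]), (332, [19, 17, 17]), (335, [4, 0, 4]), (338, [6, 7, 7])] [0, 0, 0]
side 142 [(326, [15, 14, 15]), (329, [12, 9, 12]), (332, [9, 9, 7]), (335, [5, 5, 3]), (338, [0, 1, 3])] [7, 7, 6]
side 144 [(331, [46, 47, 47]), (334, [2, 1, 2]), (337, [0, 0, 0]), (340, [9, 4, 4])] [4, 3, 7]
side 146 [(331, [53, 54, 57]), (334, [6, 3, 3]), (337, [2, 1, 2])] [5, 5, 2]
side 148 [(336, [81, 81, 86])] [81, 81, 86]
side 150 [] [132, 135, 138]
side 152 [] [130, 133, 137]
side 154 [] [129, 132, 137]
side 156 [] [131, 134, 138]
side 158 [] [129, 132, 136]
side 160 [] [129, 131, 136]
side 162 [] [129, 131, 136]
```

```bash
python3 - <<'E'
from h import *
print(tri('scene',[229,175],'side',[336.5,148.5]), read_state()['ee_pos'])
c=get_calibration('scene')
# previous grasp situations: lowest finger pixel expected vs seen in s3 crop (fin held, TCP .542,.0913,.0901) 
K=np.array([[c['fx'],0,c['cx']],[0,c['fy'],c['cy']],[0,0,1]])
for X in([.542,.0913,.0901],[.542,.0913,.1301],[.185,-.597,.192]):
    p=cv2.projectPoints(np.float64([X]),cv2.Rodrigues(c['R'])[0],c['t'],K,np.array([c['k1'],0,0,0.]))[0].ravel(); print(p,(p-[180,190])*3.5)
E
```

```text
(array([ 0.61445857, -0.19124208,  0.20311107]), np.float64(0.0023209681664343907)) [ 0.61791971 -0.19504909  0.17889227]
[301.46884097 261.46266467] [425.14094338 250.11932635]
[301.55153897 246.7184581 ] [425.43038641 198.51460334]
[311.08582268 113.04227669] [ 458.80037937 -269.35203157]
```

The fingertips really end about 23 mm above the reported TCP: two views give 0.203 against 0.179. So they closed just over the bar's top. I'll go 24 mm lower this time.

carry_out([
  {"hand":50,"dp":[0,0,0],"spin":0},
  {"hand":50,"dp":[0,0,0],"spin":0},
  {"hand":50,"dp":[0,0,0.1],"spin":0},
  {"hand":50,"dp":[0,0,0.2],"spin":0},
  {"hand":50,"dp":[0,0,0.3],"spin":0},
  {"hand":50,"dp":[0,0,0.36],"spin":0},
  {"hand":50,"dp":[0,0,0.42],"spin":0},
  {"hand":50,"dp":[0,0,0.47],"spin":0},
  {"hand":50,"dp":[0,0,0.51],"spin":0},
  {"hand":50,"dp":[0,0,0.55],"spin":0},
  {"hand":50,"dp":[0,0,0.58],"spin":0},
  {"hand":50,"dp":[0,0,0.58],"spin":0},
])

```text
time: 18.2
ee_pos: [0.6174, -0.195, 0.0329]
eef_rot: [0.994, 0.11, -0.001, -0.0]
ft_force: [0.8, 0.2, 0.5]
width: 0.05
grip_force: 0.0
```

```bash
python3 - <<'E'
from h import *
s=read_state(); print(s['ee_pos'],s['ft_force'])
im=camera('wrist')
# bar column and finger columns at rows
for r in (90,110,130,150):
    x=np.where(im[r,290:360].max(1)<70)[0]+290; print(r,x.min() if len(x) else None,x.max() if len(x) else None)
for r in (285,292,298):
    x=np.where(im[r].max(1)<60)[0]; x=x[(x>200)&(x<440)]; g=np.split(x,np.where(np.diff(x)>3)[0]+1); print(r,[(int(q[0]),int(q[-1])) for q in g if len(q)])
E
```

```text
[ 0.61736596 -0.19496795  0.03285615] [0.78800095 0.24792098 0.47233822]
90 309 347
110 309 346
130 309 346
150 310 345
285 [(217, 226), (248, 256), (310, 343), (387, 395), (424, 424), (430, 432)]
292 [(218, 227), (244, 288), (310, 343), (375, 398), (422, 427)]
298 [(218, 227), (241, 289), (294, 342), (375, 401), (422, 430)]
```

The bar at columns 310–343 lies between the fingers. I'll centre by 1.5 mm and close.

carry_out([
  {"hand":30,"dp":[0,0.006,0],"spin":0},
  {"hand":22,"dp":[0,0.006,0],"spin":0},
  {"hand":18,"dp":[0,0.006,0],"spin":0},
  {"hand":8,"dp":[0,0.006,0],"spin":0},
  {"hand":8,"dp":[0,0.006,0],"spin":0},
  {"hand":8,"dp":[0,0.006,0],"spin":0},
  {"hand":8,"dp":[0,0.006,0],"spin":0},
], force=50)

```text
time: 18.95
ee_pos: [0.6183, -0.1967, 0.034]
eef_rot: [0.994, 0.11, 0.0, 0.0]
ft_force: [0.8, -0.2, 0.2]
width: 0.0138
grip_force: 50.0
```

Gripped: opening 13.8 mm at 50 N. Now I'll lift straight up.

carry_out([
  {"hand":8,"dp":[0,0.006,-0.01],"spin":0},
  {"hand":8,"dp":[0,0,-0.03],"spin":0},
  {"hand":8,"dp":[0,0,-0.06],"spin":0},
  {"hand":8,"dp":[0,0,-0.1],"spin":0},
  {"hand":8,"dp":[0,0,-0.14],"spin":0},
  {"hand":8,"dp":[0,0,-0.18],"spin":0},
  {"hand":8,"dp":[0,0,-0.22],"spin":0},
  {"hand":8,"dp":[0,0,-0.26],"spin":0},
  {"hand":8,"dp":[0,0,-0.3],"spin":0},
  {"hand":8,"dp":[0,0,-0.34],"spin":0},
  {"hand":8,"dp":[0,0,-0.38],"spin":0},
  {"hand":8,"dp":[0,0,-0.42],"spin":0},
  {"hand":8,"dp":[0,0,-0.45],"spin":0},
  {"hand":8,"dp":[0,0,-0.47],"spin":0},
  {"hand":8,"dp":[0,0,-0.48],"spin":0},
  {"hand":8,"dp":[0,0,-0.48],"spin":0},
  {"hand":8,"dp":[0,0,-0.48],"spin":0},
  {"hand":8,"dp":[0,0,-0.48],"spin":0},
  {"hand":8,"dp":[0,0,-0.48],"spin":0},
  {"hand":8,"dp":[0,0,-0.48],"spin":0},
])

```text
time: 20.95
ee_pos: [0.6181, -0.1965, 0.1537]
eef_rot: [0.994, 0.11, -0.0, -0.0]
ft_force: [-0.7, -0.0, -4.2]
width: 0.0132
grip_force: 50.0
```

```bash
python3 - <<'E'
from h import *
np.set_printoptions(precision=4,suppress=True)
s=read_state(); print(s['ee_pos'],s['ft_force'],s['torque'],s['width'],s['grip_force'])
for n in('scene','side'):
    im=camera(n); cv2.imwrite(f'pics/{n}9.png',im[:,:,::-1]); m=masks(im)
    x0,y0,x1,y1={'scene':(170,130,300,260),'side':(280,90,400,215)}[n]
    z=np.zeros((480,640),bool); z[y0:y1,x0:x1]=m['blue'][y0:y1,x0:x1]
    h=cv2.convexHull(big(z,1)[0]); a=cv2.approxPolyDP(h,3,True)[:,0]; print(n,a.tolist()); print(onz(n,a,.146)[:,:2].round(3).tolist())
    d=np.zeros((480,640),bool); d[y0:y1,x0:x1]=m['dark'][y0:y1,x0:x1]
    for c in big(d,8,15): print('chunk?',cen(c),cv2.contourArea(c),onz(n,cen(c),.132)[0], cv2.pointPolygonTest(h,cen(c),False))
E
```

```text
[ 0.6181 -0.1965  0.1537] [-0.6831 -0.0082 -4.2218] [-0.0355 -0.0137  0.0327] 0.013155794325598942 49.99659061431885
scene [[274, 198], [273, 202], [208, 223], [185, 204], [184, 197], [192, 184], [262, 166]]
[[0.517, -0.13], [0.528, -0.111], [0.71, -0.074], [0.735, -0.193], [0.728, -0.233], [0.688, -0.302], [0.47, -0.337]]
chunk? [195.44541484716157, 179.68850072780202] 114.5 [ 0.6654 -0.3552  0.132 ] -1.0
chunk? [224.53169734151328, 202.2290388548057] 81.5 [ 0.6333 -0.1872  0.132 ] 1.0
chunk? [217.50241545893718, 149.46376811594203] 69.0 [ 0.5399 -0.5503  0.132 ] -1.0
chunk? [243.75438596491227, 197.9749373433584] 66.5 [ 0.5795 -0.1895  0.132 ] 1.0
side [[295, 166], [316, 149], [377, 162], [357, 194], [296, 173]]
[[0.699, -0.111], [0.705, -0.208], [0.533, -0.275], [0.494, -0.132], [0.676, -0.09]]
chunk? [388.89230769230767, 136.05128205128204] 195.0 [ 0.5905 -0.4158  0.132 ] -1.0
chunk? [342.78995433789953, 174.78995433789953] 73.0 [ 0.5822 -0.1818  0.132 ] 1.0
chunk? [387.87104622871044, 155.36496350364965] 68.5 [ 0.5372 -0.3358  0.132 ] -1.0
chunk? [342.7326007326007, 129.9047619047619] 45.5 [ 0.7185 -0.3487  0.132 ] -1.0
chunk? [325.9625, 172.2625] 40.0 [ 0.6253 -0.1594  0.132 ] 1.0
chunk? [330.16666666666663, 164.13235294117646] 34.0 [ 0.6397 -0.1948  0.132 ] 1.0
```

```bash
python3 - <<'E'
from h import *
print(tri('scene',[273.5,200],'side',[357.5,193.5]),tri('scene',[208,222.5],'side',[295.5,172]))
s=read_state(); print(s['ee_pos'],s['joint_vel'].max() if hasattr(s['joint_vel'],'max') else s['joint_vel'])
print(close_job())
E
```

```text
(array([ 0.5081789 , -0.1547112 ,  0.12573671]), np.float64(0.002913065301064144)) (array([ 0.6997608 , -0.11268905,  0.12401542]), np.float64(0.0026083859333867416))
[ 0.61822185 -0.19652684  0.15382158] 0.0016626967362858764
the job is handed in; nothing more can be done
None
```

The job is handed in: all four chunks were swept into the large pan and the scraper stands upright on the slab. The pan is held level about 12 cm above the counter, after a first grip that closed just over the handle and was redone lower. After the lift I did not count all four chunks again; before it I saw all four in the pan.

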